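# Sort the milk cartons by weight and load the full ones through the lane's sprung gate

## Task

Clear the milk cartons off the coffee counter: they look alike, so feel by weight which are full and which are empty. Push every full one upright through the sprung gate of the steel carton lane, never lifting one in over the top, until the gate has sprung shut behind it, and put every empty one in the grey waste tub. Leave the jug, the portafilter and the tamper where they are.

Things in the scene. Friction and masses are not known exactly. Their poses are not given: they have to be found in the camera images.
- carton_a: 330 ml milk carton, closed: white, 62 x 62 mm square, 92 mm high (100 mm with the white screw cap that sits off-centre on its top); origin at the centre of its underside, z up along it. All the cartons present look alike: a full one weighs 320 to 390 g, an empty one 25 g, and nothing but its weight tells which. May be absent
- carton_b: 330 ml milk carton, closed: white, 62 x 62 mm square, 92 mm high (100 mm with the white screw cap that sits off-centre on its top); origin at the centre of its underside, z up along it. All the cartons present look alike: a full one weighs 320 to 390 g, an empty one 25 g, and nothing but its weight tells which. May be absent
- carton_c: 330 ml milk carton, closed: white, 62 x 62 mm square, 92 mm high (100 mm with the white screw cap that sits off-centre on its top); origin at the centre of its underside, z up along it. All the cartons present look alike: a full one weighs 320 to 390 g, an empty one 25 g, and nothing but its weight tells which. May be absent
- carton_d: 330 ml milk carton, closed: white, 62 x 62 mm square, 92 mm high (100 mm with the white screw cap that sits off-centre on its top); origin at the centre of its underside, z up along it. All the cartons present look alike: a full one weighs 320 to 390 g, an empty one 25 g, and nothing but its weight tells which. May be absent
- carton_e: 330 ml milk carton, closed: white, 62 x 62 mm square, 92 mm high (100 mm with the white screw cap that sits off-centre on its top); origin at the centre of its underside, z up along it. All the cartons present look alike: a full one weighs 320 to 390 g, an empty one 25 g, and nothing but its weight tells which. May be absent
- carton_f: 330 ml milk carton, closed: white, 62 x 62 mm square, 92 mm high (100 mm with the white screw cap that sits off-centre on its top); origin at the centre of its underside, z up along it. All the cartons present look alike: a full one weighs 320 to 390 g, an empty one 25 g, and nothing but its weight tells which. May be absent
- lane: the carton lane; origin on the counter under the middle of its gate (lane floor 3 mm higher); x points the way the cartons go in, y left, z up. The lane is a straight steel channel fixed to the counter, 75 mm wide inside, walls 55 mm high, end stop at x = 340 mm: room for four cartons. For the leaves to shut behind it a carton's centre must be 79 mm or more past the gate. Gate posts 66 mm high
- apron (a point): on the lane's open loading apron, 85 mm before the gate, axes as the lane's: a good place to stand a carton before pushing it. The apron is flat, level with the lane's floor, 107 mm wide, and reaches from 160 mm before the gate up to the gate, with flared guides 28 mm high over the last 50 mm, narrowing to 75 mm
- canopy (a point): top of the clear plastic canopy over the lane, at the edge nearest the gate, 120 mm above the counter. It covers the lane from 110 to 265 mm past the gate; from 0 to 110 mm the channel is open above. Cartons under it are moved along by the next one pushed in
- leaf_left (a joint): hinge of the left one of the two sprung gate leaves (a steel flap 44 mm long, 14 to 62 mm above the counter, pivot 46 mm left of the lane's middle): 0 shut, 1.5 swung fully inwards into a side pocket. Its spring shuts it (about 0.5 N at the tip when shut, 1.5 N when open); it cannot swing outwards
- leaf_right (a joint): hinge of the right gate leaf, the mirror image: 0 shut, 1.5 swung fully inwards
- tub: grey waste tub, fixed on the counter; origin at the centre of its underside: 230 (along its x) x 190 mm outside, walls 4 mm thick and 90 mm high, floor 4 mm thick, open above
- jug: steel milk jug, 86 mm across and 100 mm high, bystander; origin at the centre of its underside
- portafilter: portafilter lying flat: steel basket 70 mm across, 28 mm high, with a black handle 190 mm out along its x, bystander; origin under the basket's centre
- tamper: steel coffee tamper, 58 mm across and 88 mm high, bystander; origin at the centre of its underside

How it is judged (in metres and radians):
At the end, for the whole second after the job is handed in: Every full carton (weighing over 1.5 N on the lane) stands upright (within 0.15 rad) and still on the lane's floor, its centre 70 to 320 mm past the gate; both gate leaves are shut (under 0.12 rad); every empty carton (under 1.5 N) is at rest inside the waste tub (value of joint each of leaf_left, leaf_right below 0.12 rad and ((x of carton_a in the frame of lane between 0.07 and 0.32 m and y of carton_a in the frame of lane between -0.02 and 0.02 m and z of carton_a in the frame of lane below 0.018 m and angle between carton_a's own z axis and vertical below 0.15 rad and linear speed of carton_a below 0.02 m/s and contact force between carton_a and lane above 1.5 N) or (x of carton_a in the frame of tub between -0.112 and 0.112 m and y of carton_a in the frame of tub between -0.092 and 0.092 m and z of carton_a in the frame of tub below 0.085 m and linear speed of carton_a below 0.03 m/s and contact force between carton_a and tub below 1.5 N)) and ((x of carton_b in the frame of lane between 0.07 and 0.32 m and y of carton_b in the frame of lane between -0.02 and 0.02 m and z of carton_b in the frame of lane below 0.018 m and angle between carton_b's own z axis and vertical below 0.15 rad and linear speed of carton_b below 0.02 m/s and contact force between carton_b and lane above 1.5 N) or (x of carton_b in the frame of tub between -0.112 and 0.112 m and y of carton_b in the frame of tub between -0.092 and 0.092 m and z of carton_b in the frame of tub below 0.085 m and linear speed of carton_b below 0.03 m/s and contact force between carton_b and tub below 1.5 N)) and ((x of carton_c in the frame of lane between 0.07 and 0.32 m and y of carton_c in the frame of lane between -0.02 and 0.02 m and z of carton_c in the frame of lane below 0.018 m and angle between carton_c's own z axis and vertical below 0.15 rad and linear speed of carton_c below 0.02 m/s and contact force between carton_c and lane above 1.5 N) or (x of carton_c in the frame of tub between -0.112 and 0.112 m and y of carton_c in the frame of tub between -0.092 and 0.092 m and z of carton_c in the frame of tub below 0.085 m and linear speed of carton_c below 0.03 m/s and contact force between carton_c and tub below 1.5 N)) and ((x of carton_d in the frame of lane between 0.07 and 0.32 m and y of carton_d in the frame of lane between -0.02 and 0.02 m and z of carton_d in the frame of lane below 0.018 m and angle between carton_d's own z axis and vertical below 0.15 rad and linear speed of carton_d below 0.02 m/s and contact force between carton_d and lane above 1.5 N) or (x of carton_d in the frame of tub between -0.112 and 0.112 m and y of carton_d in the frame of tub between -0.092 and 0.092 m and z of carton_d in the frame of tub below 0.085 m and linear speed of carton_d below 0.03 m/s and contact force between carton_d and tub below 1.5 N)) and ((x of carton_e in the frame of lane between 0.07 and 0.32 m and y of carton_e in the frame of lane between -0.02 and 0.02 m and z of carton_e in the frame of lane below 0.018 m and angle between carton_e's own z axis and vertical below 0.15 rad and linear speed of carton_e below 0.02 m/s and contact force between carton_e and lane above 1.5 N) or (x of carton_e in the frame of tub between -0.112 and 0.112 m and y of carton_e in the frame of tub between -0.092 and 0.092 m and z of carton_e in the frame of tub below 0.085 m and linear speed of carton_e below 0.03 m/s and contact force between carton_e and tub below 1.5 N)) and ((x of carton_f in the frame of lane between 0.07 and 0.32 m and y of carton_f in the frame of lane between -0.02 and 0.02 m and z of carton_f in the frame of lane below 0.018 m and angle between carton_f's own z axis and vertical below 0.15 rad and linear speed of carton_f below 0.02 m/s and contact force between carton_f and lane above 1.5 N) or (x of carton_f in the frame of tub between -0.112 and 0.112 m and y of carton_f in the frame of tub between -0.092 and 0.092 m and z of carton_f in the frame of tub below 0.085 m and linear speed of carton_f below 0.03 m/s and contact force between carton_f and tub below 1.5 N))); the robot touches nothing.
It fails at once if a carton is let down into, or lifted out of, the lane over its top (held 30 to 85 mm above the lane's floor between the walls, past the gate) ((x of carton_a in the frame of lane between 0 and 0.33 m and y of carton_a in the frame of lane between -0.03 and 0.03 m and z of carton_a in the frame of lane between 0.033 and 0.088 m) or (x of carton_b in the frame of lane between 0 and 0.33 m and y of carton_b in the frame of lane between -0.03 and 0.03 m and z of carton_b in the frame of lane between 0.033 and 0.088 m) or (x of carton_c in the frame of lane between 0 and 0.33 m and y of carton_c in the frame of lane between -0.03 and 0.03 m and z of carton_c in the frame of lane between 0.033 and 0.088 m) or (x of carton_d in the frame of lane between 0 and 0.33 m and y of carton_d in the frame of lane between -0.03 and 0.03 m and z of carton_d in the frame of lane between 0.033 and 0.088 m) or (x of carton_e in the frame of lane between 0 and 0.33 m and y of carton_e in the frame of lane between -0.03 and 0.03 m and z of carton_e in the frame of lane between 0.033 and 0.088 m) or (x of carton_f in the frame of lane between 0 and 0.33 m and y of carton_f in the frame of lane between -0.03 and 0.03 m and z of carton_f in the frame of lane between 0.033 and 0.088 m)).
It fails at once if the jug, portafilter or tamper is moved more than 30 mm (distance of any of jug, portafilter, tamper from where it was at the start of the episode above 0.03 m).
Of carton_a, carton_b, carton_c, carton_d, carton_e, carton_f only 4 to 6 are there at a start; the rules pass over those that are not, and their reading is None.
At some moment in a run one of carton_a, carton_b, carton_c, carton_d, carton_e, carton_f may be knocked a few centimetres aside while the robot is not near it.
It also fails if it takes over 210 s, if anything falls off the work surface, if the arm or the gripper's body presses on something with over 40 N, if the wrist force passes 120 N, or if a joint passes its speed limit or range.

## Robot

A 6-joint arm with a two-finger parallel gripper is mounted at the origin on the work surface. World frame = base frame: x ahead of the robot, y to its left, z up, the work surface at z = 0. Lengths are in mm, angles in degrees, forces in N, time in s.
With the tool pointing down it reaches from about 300 to 850 mm from the base axis. Payload 4.2 kg.
Tool frame: the origin (TCP) lies at the very end of the fingers, on their centre line; the grasp point (between the pads) lies 19 mm behind it; z points along the fingers, y is the line along which they close (so a half turn about z gives the same grasp; the last joint's range is limited). The gripper opens to 91 mm and grips with 3 to 60 N. Pads are 32 mm wide; open, the fingers measure 118 mm over their backs; the gripper's body (76 mm by 178 mm) begins 60 mm behind the grasp point.
Start: joints at [75.63, 18.312, 89.639, -0, 72.044, -1.146], TCP at [131.536, 559.769, 213.976] pointing down, gripper open.
Joint ranges: [-177.97, 177.97], [-48.28, 115.42], [12.27, 149.76], [-77.06, 257.06], [2.81, 150.46], [-146.56, 146.56]. Speed limits (degrees/s): [147.25, 147.25, 180, 180, 180, 180].

## Interface

Orientations are given as [roll, pitch, yaw] about the fixed x, y, z axes, in that order (R = Rz(yaw) Ry(pitch) Rx(roll)).
In Python, from workcell import * gives the robot as it stands.
- The arm moves only by the tool move_arm, never from a script. Its argument "motion" is a list of rows, each a list of 3 entries, a list of its own where there are three numbers: the finger opening in mm, from 0 to 91.2, then the shift along the world's x, y, z in units of 25 mm (1.0 is 25 mm), then the turn, a rotation vector about the world's x, y, z in units of 4 degrees (1.0 is 4 degrees). In form: [[grip, [x, y, z], [ax, ay, az]], ...]. A call has 1 to 20 rows; each row shifts and turns the commanded pose from where the row before left it; what a row does not reach is not made up. A row lasts 1/12 s, in which the tool goes at most 41.7 mm and 7.16 degrees, less where a joint would pass 70% of its speed; a pose out of reach is approached as far as the arm can. A call with a number of a shift or a turn outside -1 to 1 is refused whole. A call with a gripper value outside its range is refused whole. The fingers move at their own pace and stop on an object; "grip_force" is the grip in N (left out, the last holds). Time passes only in rows, so rows that do not move let the fingers close. It gives the time, the measured TCP pose, the force, the opening and the grip force at its end, in the units of the state.
- state(): the state, without advancing time (a new reading comes with each control period).
- grab_frame(name): name is "scene" or "top" or "wrist"; returns the picture (420x560x3 uint8, blue, green, red); there is no depth.
- camera_info(name): a dict with "fx", "fy", "cx", "cy" (pixels), "rvec" (rotation vector, rad) and "tvec" (3), from world to camera coordinates, as OpenCV has them. Camera axes: x right, y down, z forward; pixel columns grow to the right and rows downward; lengths in mm; the calibration is good to about 2 mm. The wrist camera is an equidistant fisheye: a pixel r from the principal point sees the ray r / f radians off the axis. A picture is of the moment at which its call begins: read the wrist's pose just before it. camera_info takes no time and is no camera call; for the wrist camera it gives the pose at the moment of the call.
- job_done(): hands the job in; it is judged then, once.
The state is a dict: "time_s": time; "qpos": joint angles; "qvel": joint speeds; "effort": joint torques, N m; "ee_pos": TCP position; "ee_rot": TCP orientation; "force": force on the tool from outside, world axes, zero at the start; "torque": the same for the moment, N m; "gripper_width": finger opening in mm; "gripper_force": force on a finger pad.
Only numpy, scipy, OpenCV 4.12 (cv2) and the standard library are available. Lean on these libraries where they do the work, as an engineer would, in place of code of your own. Each camera call takes 0.05 s, during which the arm holds its last target. There are 200 camera calls.

## Working session

There is one attempt and no reset: what is moved stays moved. The work goes in short steps, Python scripts to look and compute and a tool call to move; the robot and the scene stay as the last step left them, time stands still between calls to the robot, and variables do not carry over. Pictures are saved under pics/ and viewed, at most 14 in all, crops included, and the job is handed in when it is done.

Besides the shell and the picture viewer there is one more tool, called after "Request:" as a command line: name --argument value ..., lists and objects as JSON in quotes. move_arm: Moves the arm, as the interface text tells. Shifts and turns lie within -1 to 1; 1 stands for 25 mm of shift or 4 degrees of turn. Its arguments: {"type":"object","properties":{"motion":{"type":"array","items":{"type":"array"}},"grip_force":{"type":"number"}},"required":["motion"]}

```bash
ls; mkdir -p pics
python3 - <<'E'
from workcell import *
import cv2
for n in ("top","scene"):
    i=camera_info(n); print(n,i)
    cv2.imwrite(f"pics/{n}0.png",cv2.resize(grab_frame(n),(800,600),interpolation=cv2.INTER_CUBIC))
s=state();print(s)
E
```

```text
pics
top {'fx': 379.3556416510629, 'fy': 379.3556416510629, 'cx': 281.2341015431032, 'cy': 214.1690809842336, 'rvec': array([ 2.09437179, -2.1349876 ,  0.19939779]), 'tvec': array([   3.4916816 ,  574.9029114 , 1018.24021571])}
scene {'fx': 512.6300740219872, 'fy': 512.6300740219872, 'cx': 288.80774474468586, 'cy': 210.0158721991719, 'rvec': array([ 2.09903201,  1.27455335, -0.5281561 ]), 'tvec': array([-218.60937468, -284.35629603, 1607.98261257])}
{'time_s': 0.1, 'qpos': array([ 7.56293118e+01,  1.83472709e+01,  8.96997414e+01, -2.15638713e-03,
        7.20438141e+01, -1.14584564e+00]), 'qvel': array([ 0.05840833, -0.00140936, -0.19357308, -0.02058469,  0.03070965,
       -0.0274144 ]), 'effort': array([ 9.15250675e-04, -4.13331985e+01, -2.32512259e+01,  7.29046552e-02,
        4.22371225e-02, -4.33867342e-05]), 'ee_pos': array([131.44173542, 559.30743571, 213.20924075]), 'ee_rot': array([-1.79909151e+02,  2.33594696e-04,  1.66775824e+02]), 'force': array([ 0.08695022, -0.31441549, -0.25621197]), 'torque': array([0.04468755, 0.02685077, 0.0639533 ]), 'gripper_force': 0.0, 'gripper_width': 91.1707620937606}
```

View pics/top0.png

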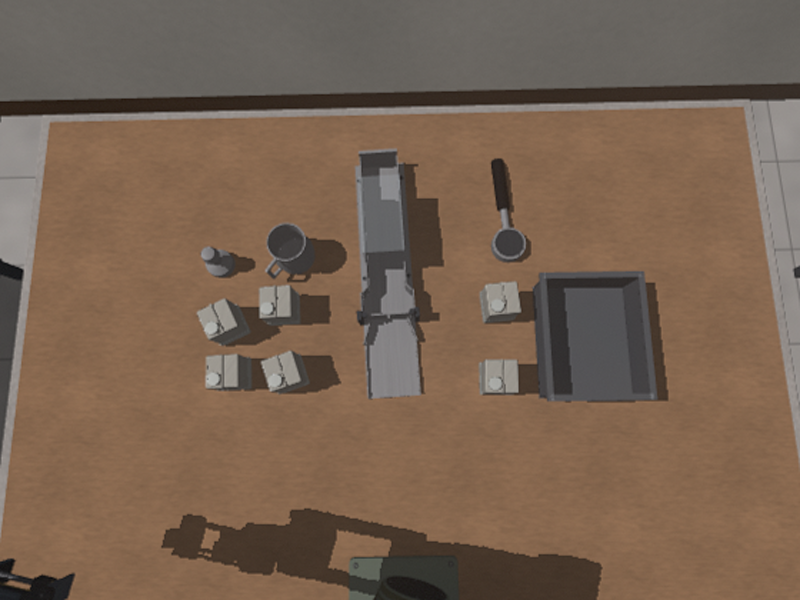

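View pics/scene0.png

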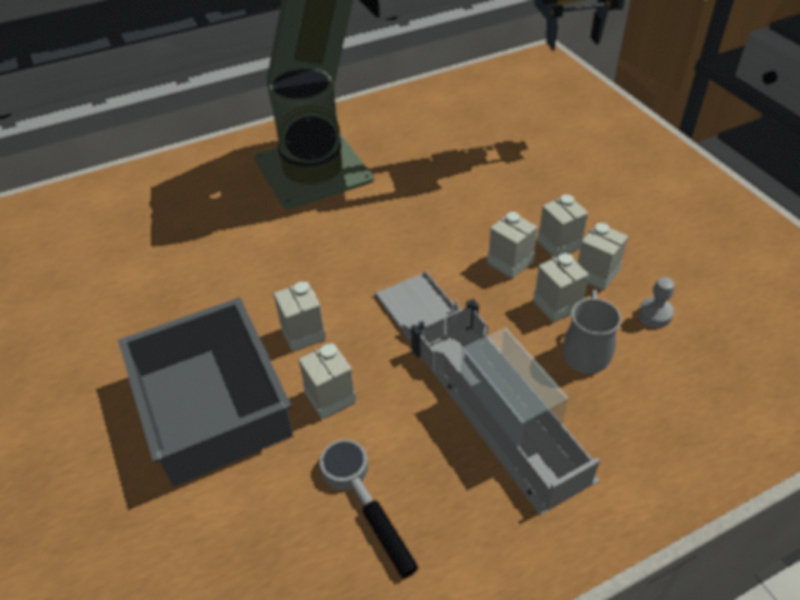

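The top view shows six cartons: four left of the lane, near (222,322), (278,303), (225,373) and (284,373), and two right of it, near (502,300) and (500,377). The lane runs up the middle with its gate near (390,317), and the tub is at (597,337). I'll enlarge to measure.

```bash
cat > h.py <<'E'
from workcell import *
import cv2, numpy as np
def ray(name,px,info=None):
    i=info or camera_info(name); R=cv2.Rodrigues(np.array(i["rvec"]))[0]; t=np.array(i["tvec"])
    px=np.atleast_2d(px).astype(float)
    d=np.c_[(px[:,0]-i["cx"])/i["fx"],(px[:,1]-i["cy"])/i["fy"]]
    if name=="wrist":
        r=np.linalg.norm(d,axis=1)[:,None]; v=np.c_[d*np.sin(r)/np.maximum(r,1e-9),np.cos(r)]
    else: v=np.c_[d,np.ones(len(d))]
    return -R.T@t, v@R
def at(name,px,z,info=None):
    c,d=ray(name,px,info); return c+d*((z-c[2])/d[:,2])[:,None]
def crop(name,x0,y0,x1,y1,s,out,grid=20):
    f=grab_frame(name) if isinstance(name,str) else name
    f=cv2.resize(f[y0:y1,x0:x1],None,fx=s,fy=s,interpolation=cv2.INTER_CUBIC)
    for x in range(-(-x0//grid)*grid,x1,grid):
        X=int((x-x0+.5)*s); cv2.line(f,(X,0),(X,8),(0,255,255),1); cv2.putText(f,str(x),(X+2,18),0,.4,(0,255,255),1)
    for y in range(-(-y0//grid)*grid,y1,grid):
        Y=int((y-y0+.5)*s); cv2.line(f,(0,Y),(8,Y),(0,255,255),1); cv2.putText(f,str(y),(10,Y+4),0,.4,(0,255,255),1)
    cv2.imwrite(out,f)
E
python3 - <<'E'
from h import *
f=grab_frame("top"); cv2.imwrite("top.png",f)
crop(f,135,190,225,285,6,"pics/c1.png",10)
crop(f,240,190,375,290,5.9,"pics/c2.png",10)
E
```

```text
(no output)
```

View pics/c1.png

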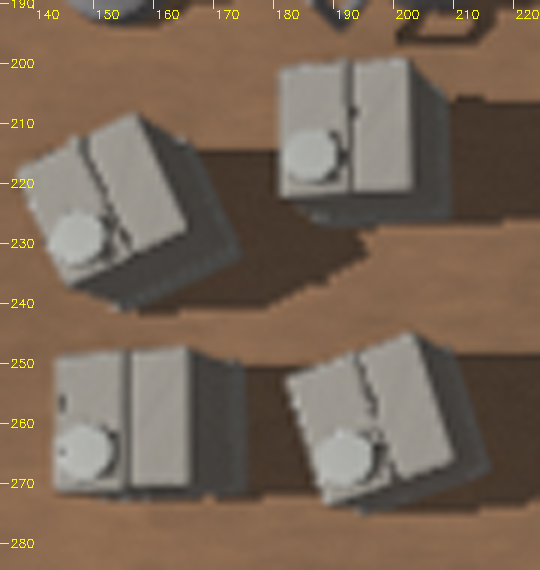

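View pics/c2.png

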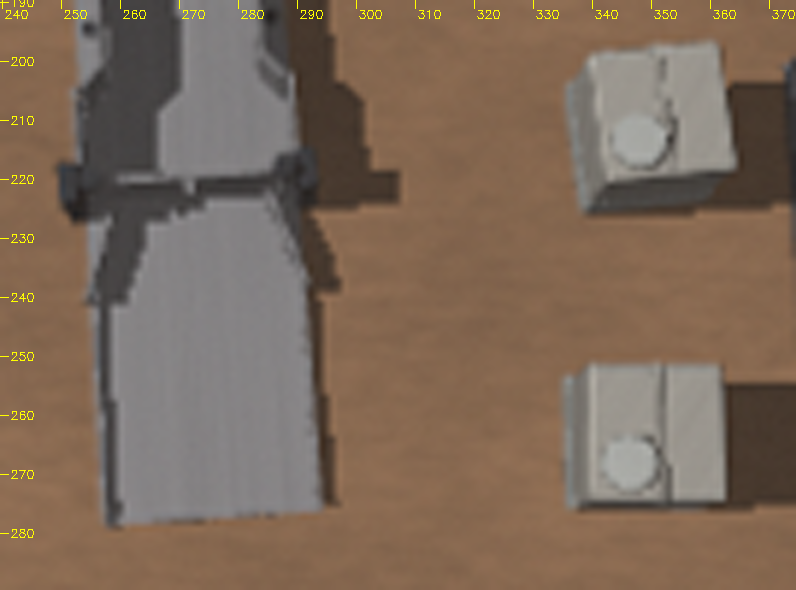

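Four cartons left (A far-left, B near the jug, C, D) and two right (E, F). I've read the top corners off the crops; computing poses.

Run:
```python
from h import *
C={'A':[(18,168),(135,113),(187,228),(70,288)],'B':[(280,68),(408,58),(413,190),(278,196)],'C':[(54,352),(188,346),(190,486),(53,493)],'D':[(285,377),(410,333),(455,460),(328,506)]}
E={'E':[(588,58),(717,42),(737,166),(607,182)],'F':[(586,366),(722,364),(725,500),(588,502)]}
for d,x0,y0,s in((C,134.5,189.5,6),(E,239.5,189.5,5.9)):
    for k,v in d.items():
        p=at("top",np.array(v)/s+[x0,y0],92)[:,:2]
        c=p.mean(0); e=(p-np.roll(p,-1,0)); a=np.degrees(np.arctan2(e[:,1],e[:,0]))%90
        print(k,c.round(1),"sides",np.linalg.norm(e,axis=1).round(),"ang",a.round(1))
print("apron near corners",at("top",np.array([(112,524),(322,510)])/5.9+[239.5,189.5],3).round(1))
print("posts",at("top",np.array([(70,180),(302,158)])/5.9+[239.5,189.5],66).round(1))
print("end",at("top",np.array([(359,151),(397,150)])*.7,55).round(1))
print("tub",at("top",np.array([(540,274),(643,272),(656,400),(547,401)])*.7,90).round(1))
print("jug",at("top",np.array([(287,243)])*.7,100).round(1),"tamper",at("top",np.array([(209,254)])*.7,88).round(1),"porta",at("top",np.array([(509,244)])*.7,28).round(1))
# grid of shutdown: leaves line
print("leaf line",at("top",np.array([(80,190),(185,187),(300,180)])/5.9+[239.5,189.5],62).round(1))
```

```text
A [551.3 347.2] sides [58. 60. 58. 62.] ang [25.2 25.8 27.  25.6]
B [582.3 237.5] sides [59. 62. 62. 60.] ang [3.4 3.4 1.4 1. ]
C [451.2 334. ] sides [60. 63. 61. 63.] ang [1.5 3.2 1.8 2.6]
D [449.2 222.7] sides [59. 61. 59. 61.] ang [18.6 20.5 18.9 20. ]
E [ 580.  -201.3] sides [61. 59. 61. 59.] ang [6.1 5.5 6.  5.8]
F [ 431.9 -190.1] sides [62. 61. 61. 61.] ang [89.7 87.9 89.8 88.1]
apron near corners [[398.4  61.8   3. ]
 [403.2 -40.9   3. ]]
posts [[558.   76.4  66. ]
 [566.4 -34.   66. ]]
end [[909.8  76.5  55. ]
 [910.3  -3.6  55. ]]
tub [[ 625.9 -276.8   90. ]
 [ 625.8 -475.8   90. ]
 [ 381.6 -474.2   90. ]
 [ 383.5 -273.3   90. ]]
jug [[695.9 213.7 100. ]] tamper [[680.5 369.7  88. ]] porta [[ 707.4 -232.8   28. ]]
leaf line [[553.8  72.   62. ]
 [554.2  21.9  62. ]
 [556.5 -32.9  62. ]]
```

```bash
cat >> h.py <<'E'
def cartons(f=None,z=92):
    f=grab_frame("top") if f is None else f
    hsv=cv2.cvtColor(f,cv2.COLOR_BGR2HSV)
    m=((hsv[...,2]>135)&(hsv[...,1]<45)).astype(np.uint8)
    m=cv2.morphologyEx(m,cv2.MORPH_CLOSE,np.ones((3,3)))
    out=[]
    for c in cv2.findContours(m,cv2.RETR_EXTERNAL,cv2.CHAIN_APPROX_NONE)[0]:
        if not 250<cv2.contourArea(c)<900: continue
        b=cv2.boxPoints(cv2.minAreaRect(c)); p=at("top",b,z)[:,:2]
        e=p-np.roll(p,-1,0); a=np.degrees(np.arctan2(e[0,1],e[0,0]))%90; n=np.linalg.norm(e,axis=1)
        out.append((*p.mean(0).round(1),round((a+45)%90-45,1),*n[:2].round()))
    return sorted(out)
E
python3 - <<'E'
from h import *
f=cv2.imread("top.png"); 
for c in cartons(f): print(*c)
print(cv2.cvtColor(f,cv2.COLOR_BGR2HSV)[[215,255,255,255],[195,150,352,275]])
E
```

```text
431.7 -185.9 -1.1 70.0 58.0
449.7 222.8 17.6 59.0 59.0
450.9 334.5 -1.1 57.0 62.0
551.5 348.5 23.9 59.0 60.0
580.6 -200.1 6.1 62.0 59.0
582.6 237.4 1.9 58.0 61.0
[[ 19  18 156]
 [ 20  20 156]
 [ 20  21 110]
 [  0   6 134]]
```

Request:
move_arm --motion '[[91, [0.98, -0.695, -0.15], [0, 0, 0.3]], [91, [0.98, -0.695, -0.15], [0, 0, 0.3]], [91, [0.98, -0.695, -0.15], [0, 0, 0.3]], [91, [0.98, -0.695, -0.15], [0, 0, 0.3]], [91, [0.98, -0.695, -0.15], [0, 0, 0.3]], [91, [0.98, -0.695, -0.15], [0, 0, 0.3]], [91, [0.98, -0.695, -0.15], [0, 0, 0.3]], [91, [0.98, -0.695, -0.15], [0, 0, 0.3]], [91, [0.98, -0.695, -0.15], [0, 0, 0.3]], [91, [0.98, -0.695, -0.15], [0, 0, 0.3]], [91, [0.98, -0.695, -0.15], [0, 0, 0.3]], [91, [0.98, -0.695, -0.15], [0, 0, 0.3]], [91, [0.98, -0.695, -0.15], [0, 0, 0.3]], [91, [0, 0, 0], [0, 0, 0]]]'

```text
time_s: 1.32
ee_pos: [453.5, 330.9, 164.1]
ee_rot: [-179.9, 0.1, -177.8]
force: [0.3, 0.0, -0.8]
gripper_width: 90.9
gripper_force: 0.0
```

Request:
move_arm --motion '[[91, [0, 0, -1], [0, 0, 0]], [91, [0, 0, -1], [0, 0, 0]], [91, [0, 0, -1], [0, 0, 0]], [91, [0, 0, -1], [0, 0, 0]], [91, [0, 0, -0.8], [0, 0, 0]], [91, [0, 0, -0.5], [0, 0, 0]], [91, [0, 0, 0], [0, 0, 0]], [50, [0, 0, 0], [0, 0, 0]], [50, [0, 0, 0], [0, 0, 0]], [50, [0, 0, 0], [0, 0, 0]], [50, [0, 0, 0], [0, 0, 0]], [50, [0, 0, 0], [0, 0, 0]], [50, [0, 0, 0], [0, 0, 0]], [50, [0, 0, 1], [0, 0, 0]], [50, [0, 0, 1], [0, 0, 0]], [50, [0, 0, 1], [0, 0, 0]], [50, [0, 0, 1], [0, 0, 0]], [50, [0, 0, 1], [0, 0, 0]], [50, [0, 0, 0], [0, 0, 0]], [50, [0, 0, 0], [0, 0, 0]]]' --grip_force 20

```text
time_s: 2.98
ee_pos: [450.2, 334.1, 158.1]
ee_rot: [179.9, 0.1, -177.6]
force: [-0.6, -0.6, -3.8]
gripper_width: 62.0
gripper_force: 20.0
```

C is full. Carrying it to the apron.

Request:
move_arm --motion '[[50, [0.08, -0.98, 0], [0, 0, 0]], [50, [0.08, -0.98, 0], [0, 0, 0]], [50, [0.08, -0.98, 0], [0, 0, 0]], [50, [0.08, -0.98, 0], [0, 0, 0]], [50, [0.08, -0.98, 0], [0, 0, 0]], [50, [0.08, -0.98, 0], [0, 0, 0]], [50, [0.08, -0.98, 0], [0, 0, 0]], [50, [0.08, -0.98, 0], [0, 0, 0]], [50, [0.08, -0.98, 0], [0, 0, 0]], [50, [0.08, -0.98, 0], [0, 0, 0]], [50, [0.08, -0.98, 0], [0, 0, 0]], [50, [0.08, -0.98, 0], [0, 0, 0]], [50, [0.08, -0.98, 0], [0, 0, 0.1]], [50, [0, 0, -1], [0, 0, 0]], [50, [0, 0, -1], [0, 0, 0]], [50, [0, 0, -1], [0, 0, 0]], [50, [0, 0, -1], [0, 0, 0]], [50, [0, 0, -0.5], [0, 0, 0]], [50, [0, 0, -0.3], [0, 0, 0]], [50, [0, 0, 0], [0, 0, 0]]]'

```text
time_s: 4.65
ee_pos: [473.6, 15.3, 35.4]
ee_rot: [180.0, -0.3, -177.2]
force: [-0.2, -0.3, -2.9]
gripper_width: 61.8
gripper_force: 20.0
```

Run:
```python
from h import *
s=state(); print(s["ee_pos"].round(1),s["force"].round(1))
crop("top",230,90,330,290,2.95,"pics/a1.png",20)
f=grab_frame("scene"); crop(f,240,170,440,370,2.95,"pics/a1s.png",20)
a=cv2.imread("pics/a1.png");b=cv2.imread("pics/a1s.png");cv2.imwrite("pics/a1.png",np.hstack([a,b[:590]]))
for c in cartons(): print(*c)
```

```text
[473.6  15.3  35.4] [-0.2 -0.3 -2.9]
449.2 223.1 17.6 60.0 60.0
551.4 348.2 24.4 59.0 60.0
575.9 -194.5 7.2 75.0 68.0
581.8 237.3 -1.2 55.0 62.0
605.2 1.9 -1.2 58.0 68.0
818.9 12.7 -1.3 38.0 70.0
```

View pics/a1.png

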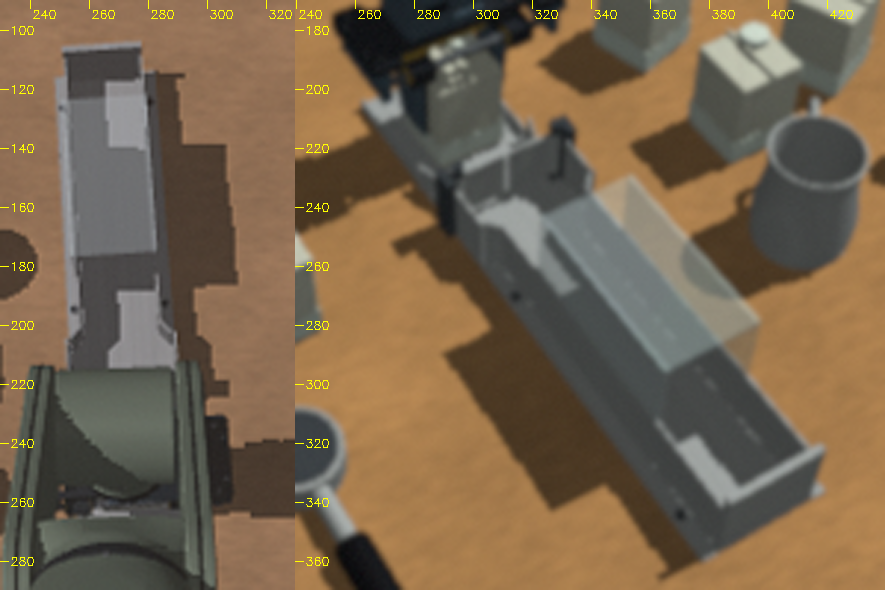

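Left half shows the arm over the apron; right half shows the carton gripped upright on the apron in line with the gate. Releasing it and going behind.

Request:
move_arm --motion '[[50, [0, 0, -0.05], [0, 0, 0]], [76, [0, 0, 0], [0, 0, 0]], [76, [0, 0, 0], [0, 0, 0]], [76, [0, 0, 0], [0, 0, 0]], [76, [0, 0, 1], [0, 0, 0]], [76, [0, 0, 1], [0, 0, 0]], [76, [0, 0, 1], [0, 0, 0]], [60, [-0.5, -0.02, 0.1], [0, 0, 0]], [20, [-1, -0.05, 0], [0, 0, 0]], [20, [-1, -0.05, 0], [0, 0, 0]], [20, [0, 0, -1], [0, 0, 0]], [20, [0, 0, -1], [0, 0, 0]], [20, [0, 0, -0.8], [0, 0, 0]], [20, [0, 0, -0.4], [0, 0, 0]], [20, [0, 0, 0], [0, 0, 0]]]'

```text
time_s: 6.05
ee_pos: [410.9, 12.4, 32.0]
ee_rot: [180.0, -0.3, -177.2]
force: [0.0, -0.2, -0.3]
gripper_width: 25.7
gripper_force: 0.0
```

Request:
move_arm --motion '[[20, [0.5, 0.03, 0], [0, 0, 0]], [20, [0.5, 0.03, 0], [0, 0, 0]], [20, [0.6, 0.03, 0], [0, 0, 0]], [20, [0.6, 0.03, 0], [0, 0, 0]], [20, [0.6, 0.03, 0], [0, 0, 0]], [20, [0.6, 0.03, 0], [0, 0, 0]], [20, [0.6, 0.03, 0], [0, 0, 0]], [20, [0.6, 0.03, 0], [0, 0, 0]], [20, [0.6, 0.03, 0], [0, 0, 0]], [20, [0.6, 0.03, 0], [0, 0, 0]], [20, [0.6, 0.03, 0], [0, 0, 0]], [20, [0.6, 0.03, 0], [0, 0, 0]], [20, [0.5, 0.03, 0], [0, 0, 0]], [20, [0.3, 0, 0], [0, 0, 0]], [20, [0, 0, 0], [0, 0, 0]]]'

```text
time_s: 7.3
ee_pos: [609.6, 22.2, 34.2]
ee_rot: [180.0, 0.1, -177.2]
force: [1.1, 0.6, -0.2]
gripper_width: 20.3
gripper_force: 1.9
```

Run:
```python
from h import *
s=state(); print(s["ee_pos"].round(1),s["force"].round(1))
f=grab_frame("scene"); crop(f,250,130,450,330,2.95,"pics/a2.png",20)
```

```text
[609.6  22.2  34.2] [ 1.1  0.6 -0.2]
```

View pics/a2.png

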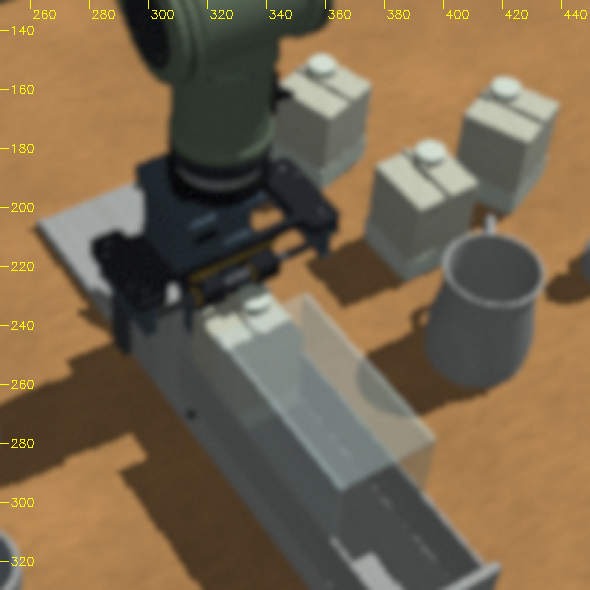

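Carton C stands upright past the gate, partly under the canopy. Lifting out and re-detecting.

Request:
move_arm --motion '[[20, [0, 0, 0.7], [0, 0, 0]], [20, [0, 0, 1], [0, 0, 0]], [20, [0, 0, 1], [0, 0, 0]], [50, [-0.3, 0, 1], [0, 0, 0]], [91, [-0.5, 0, 1], [0, 0, 0.5]], [91, [-1, 0.5, 0.3], [0, 0, 0.5]], [91, [-1, 0.5, 0], [0, 0, 0.5]], [91, [-1, 0.5, 0], [0, 0, 0.5]], [91, [-1, 0.5, 0], [0, 0, 0.5]], [91, [0, 0, 0], [0, 0, 0.5]]]'

```text
time_s: 8.18
ee_pos: [483.0, 73.4, 159.3]
ee_rot: [179.9, -0.2, -165.0]
force: [-0.7, 0.6, -0.3]
gripper_width: 64.0
gripper_force: 0.0
```

Run:
```python
from h import *
s=state(); print(s["ee_pos"].round(1),s["force"].round(1),s["ee_rot"].round(1))
f=grab_frame("top"); cv2.imwrite("t2.png",f)
for c in cartons(f): print(*c)
g=grab_frame("scene"); 
f=cv2.resize(f[100:300,200:330],None,fx=2.9,fy=2.9,interpolation=2); g=cv2.resize(g[140:340,260:400],None,fx=2.9,fy=2.9,interpolation=2)
cv2.imwrite("pics/a3.png",np.hstack([f,g]))
```

```text
[483.   73.4 159.3] [-0.7  0.6 -0.3] [ 179.9   -0.2 -165. ]
439.2 -6.9 6.0 53.0 84.0
551.2 348.7 24.4 60.0 60.0
575.9 -194.5 7.2 75.0 68.0
647.8 24.5 4.2 59.0 44.0
818.9 12.7 -0.6 70.0 38.0
```

View pics/a3.png

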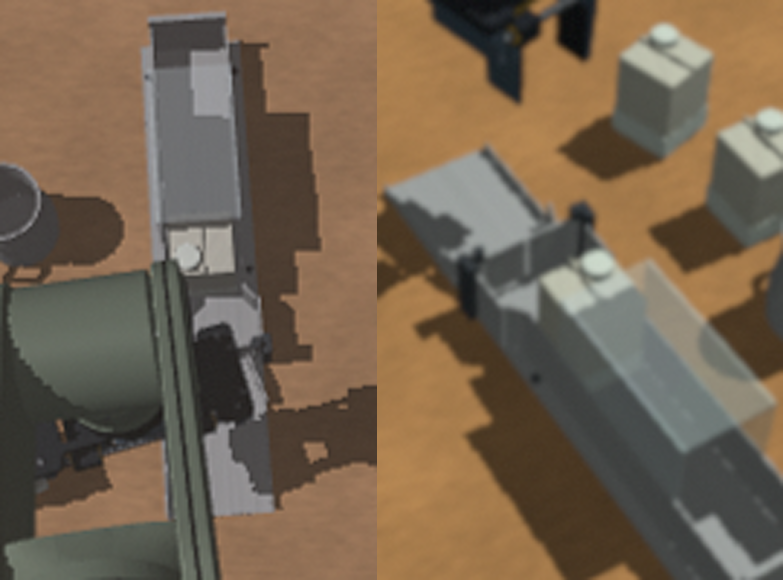

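Carton C (lane, top at left crop (200,250)) is upright between gate and canopy, and both leaves look shut. Now D.

Request:
move_arm --motion '[[91, [-0.26, 1, 0], [0, 0, 0.13]], [91, [-0.26, 1, 0], [0, 0, 0.13]], [91, [-0.26, 1, 0], [0, 0, 0.13]], [91, [-0.26, 1, 0], [0, 0, 0.13]], [91, [-0.26, 1, 0], [0, 0, 0.13]], [91, [-0.28, 1, 0], [0, 0, 0.13]], [91, [0, 0.04, -0.6], [0, 0, 0]], [91, [0, 0, -1], [0, 0, 0]], [91, [0, 0, -1], [0, 0, 0]], [91, [0, 0, -1], [0, 0, 0]], [91, [0, 0, -1], [0, 0, 0]], [91, [0, 0, -0.45], [0, 0, 0]], [85, [0, 0, 0], [0, 0, 0]], [50, [0, 0, 0], [0, 0, 0]], [50, [0, 0, 0], [0, 0, 0]], [50, [0, 0, 0], [0, 0, 0]], [50, [0, 0, 0], [0, 0, 0]], [50, [0, 0, 1], [0, 0, 0]], [50, [0, 0, 1], [0, 0, 0]], [50, [0, 0, 0], [0, 0, 0]]]'

```text
time_s: 9.95
ee_pos: [451.8, 224.5, 86.9]
ee_rot: [179.9, 0.5, -162.1]
force: [1.0, -0.2, -2.2]
gripper_width: 62.2
gripper_force: 20.0
```

Request:
move_arm --motion '[[50, [0, 0, 1], [0, 0, 0]], [50, [0, 0, 1], [0, 0, 0]], [50, [0, 0, 1], [0, 0, 0]], [50, [0, 0, 0], [0, 0, 0]], [50, [0, 0, 0], [0, 0, 0]], [50, [0, 0, 0], [0, 0, 0]]]'

```text
time_s: 10.45
ee_pos: [447.8, 222.6, 156.1]
ee_rot: [-180.0, -0.2, -162.1]
force: [-0.0, -0.9, -4.1]
gripper_width: 62.1
gripper_force: 20.0
```

D is full as well.

Request:
move_arm --motion '[[50, [0.12, -0.92, 0], [0, 0, -0.42]], [50, [0.12, -0.92, 0], [0, 0, -0.42]], [50, [0.12, -0.92, 0], [0, 0, -0.42]], [50, [0.12, -0.92, 0], [0, 0, -0.42]], [50, [0.12, -0.92, 0], [0, 0, -0.42]], [50, [0.12, -0.92, 0], [0, 0, -0.42]], [50, [0.12, -0.92, 0], [0, 0, -0.42]], [50, [0.12, -0.92, 0], [0, 0, -0.42]], [50, [0.12, -0.96, 0], [0, 0, -0.42]], [50, [0, 0, -0.8], [0, 0, 0]], [50, [0, 0, -1], [0, 0, 0]], [50, [0, 0, -1], [0, 0, 0]], [50, [0, 0, -1], [0, 0, 0]], [50, [0, 0, -0.7], [0, 0, 0]], [50, [0, 0, -0.37], [0, 0, 0]], [50, [0, 0, 0], [0, 0, 0]], [76, [0, 0, 0], [0, 0, 0]], [76, [0, 0, 0], [0, 0, 0]], [76, [0, 0, 0], [0, 0, 0]]]'

```text
time_s: 12.03
ee_pos: [476.4, 15.2, 36.2]
ee_rot: [180.0, 0.0, -177.2]
force: [0.0, 0.5, -0.2]
gripper_width: 75.7
gripper_force: 0.0
```

Request:
move_arm --motion '[[76, [0, 0, 0.8], [0, 0, 0]], [76, [0, 0, 1], [0, 0, 0]], [76, [0, 0, 1], [0, 0, 0]], [76, [0, 0, 0.3], [0, 0, 0]], [60, [-0.5, -0.02, 0], [0, 0, 0]], [20, [-1, -0.05, 0], [0, 0, 0]], [20, [-1, -0.05, 0], [0, 0, 0]], [20, [0, 0, -1], [0, 0, 0]], [20, [0, 0, -1], [0, 0, 0]], [20, [0, 0, -0.8], [0, 0, 0]], [20, [0, 0, -0.4], [0, 0, 0]], [20, [0, 0, 0], [0, 0, 0]]]'

```text
time_s: 13.03
ee_pos: [411.5, 12.1, 31.5]
ee_rot: [180.0, -0.3, -177.2]
force: [-0.5, -0.4, 0.1]
gripper_width: 25.2
gripper_force: 0.0
```

Request:
move_arm --motion '[[20, [0.5, 0.03, 0], [0, 0, 0]], [20, [0.5, 0.03, 0], [0, 0, 0]], [20, [0.6, 0.03, 0], [0, 0, 0]], [20, [0.6, 0.03, 0], [0, 0, 0]], [20, [0.6, 0.03, 0], [0, 0, 0]], [20, [0.6, 0.03, 0], [0, 0, 0]], [20, [0.6, 0.03, 0], [0, 0, 0]], [20, [0.6, 0.03, 0], [0, 0, 0]], [20, [0.6, 0.03, 0], [0, 0, 0]], [20, [0.6, 0.03, 0], [0, 0, 0]], [20, [0.6, 0.03, 0], [0, 0, 0]], [20, [0.6, 0.03, 0], [0, 0, 0]], [20, [0.5, 0.03, 0], [0, 0, 0]], [20, [0.3, 0, 0], [0, 0, 0]], [20, [0, 0, 0], [0, 0, 0]], [20, [0, 0, 0], [0, 0, 0]]]'

```text
time_s: 14.37
ee_pos: [609.1, 21.9, 33.7]
ee_rot: [180.0, 0.1, -177.2]
force: [-0.3, 0.1, -1.2]
gripper_width: 20.1
gripper_force: 1.4
```

Request:
move_arm --motion '[[20, [-0.05, 0, 0.7], [0, 0, 0]], [20, [0, 0, 1], [0, 0, 0]], [20, [0, 0, 1], [0, 0, 0]], [50, [-0.3, 0, 1], [0, 0, 0]], [91, [-1, -0.5, 1], [0, 0, 0]], [91, [-1, -1, 0.3], [0, 0, 0]], [91, [-1, -1, 0], [0, 0, 0]], [91, [-1, -1, 0], [0, 0, 0]], [91, [-1, -1, 0], [0, 0, 0]], [91, [-1, -1, 0], [0, 0, 0]]]'

```text
time_s: 15.2
ee_pos: [448.8, -116.6, 159.2]
ee_rot: [-179.9, 0.2, -177.2]
force: [0.5, -0.6, 0.2]
gripper_width: 63.7
gripper_force: 0.0
```

Run:
```python
from h import *
s=state(); print(s["ee_pos"].round(1),s["force"].round(1),s["ee_rot"].round(1))
f=grab_frame("top"); cv2.imwrite("t3.png",f)
for c in cartons(f): print(*c)
```

```text
[ 448.8 -116.6  159.2] [ 0.5 -0.6  0.2] [-179.9    0.2 -177.2]
551.5 348.5 23.9 59.0 60.0
577.0 2.3 -1.2 58.0 45.0
581.4 -199.9 5.3 63.0 57.0
581.8 237.3 -1.2 55.0 62.0
647.1 24.5 3.4 59.0 45.0
818.9 12.7 -0.6 70.0 38.0
```

Request:
move_arm --motion '[[91, [-0.24, -1, 0], [0, 0, -0.3]], [91, [-0.24, -1, 0], [0, 0, -0.3]], [91, [-0.24, -1, 0], [0, 0, -0.3]], [91, [0, 0, -0.6], [0, 0, 0]], [91, [0, 0, -1], [0, 0, 0]], [91, [0, 0, -1], [0, 0, 0]], [91, [0, 0, -1], [0, 0, 0]], [91, [0, 0, -1], [0, 0, 0]], [91, [0, 0, -0.4], [0, 0, 0]], [85, [0, 0, 0], [0, 0, 0]], [50, [0, 0, 0], [0, 0, 0]], [50, [0, 0, 0], [0, 0, 0]], [50, [0, 0, 0], [0, 0, 0]], [50, [0, 0, 0], [0, 0, 0]], [50, [0, 0, 1], [0, 0, 0]], [50, [0, 0, 1], [0, 0, 0]], [50, [0, 0, 1], [0, 0, 0]], [50, [0, 0, 1], [0, 0, 0]], [50, [0, 0, 1], [0, 0, 0]], [50, [0, 0, 0], [0, 0, 0]]]'

```text
time_s: 16.92
ee_pos: [434.8, -192.0, 163.9]
ee_rot: [-179.7, 0.6, 179.2]
force: [1.0, -0.1, 0.1]
gripper_width: 62.3
gripper_force: 19.9
```

Request:
move_arm --motion '[[50, [0, 0, 0], [0, 0, 0]], [50, [0, 0, 0], [0, 0, 0]]]'

```text
time_s: 17.08
ee_pos: [431.3, -190.3, 158.2]
ee_rot: [180.0, -0.0, 179.2]
force: [-1.8, -0.6, -0.3]
gripper_width: 61.9
gripper_force: 19.9
```

F is empty: into the tub.

Request:
move_arm --motion '[[50, [0.02, -0.92, 0], [0, 0, 0]], [50, [0.02, -0.92, 0], [0, 0, 0]], [50, [0.02, -0.92, 0], [0, 0, 0]], [50, [0.02, -0.92, 0], [0, 0, 0]], [50, [0.02, -0.92, 0], [0, 0, 0]], [50, [0.02, -0.92, 0], [0, 0, 0]], [50, [0.02, -0.92, 0], [0, 0, 0]], [50, [0.02, -0.92, 0], [0, 0, 0]], [50, [0, 0, 0], [0, 0, 0]], [50, [0, 0, -0.8], [0, 0, 0]], [50, [0, 0, -1], [0, 0, 0]], [50, [0, 0, -1], [0, 0, 0]], [50, [0, 0, -1], [0, 0, 0]], [50, [0, 0, -0.7], [0, 0, 0]], [50, [0, 0, -0.2], [0, 0, 0]], [50, [0, 0, 0], [0, 0, 0]], [78, [0, 0, 0], [0, 0, 0]], [78, [0, 0, 0], [0, 0, 0]], [78, [0, 0, 0], [0, 0, 0]]]'

```text
time_s: 18.67
ee_pos: [435.9, -374.5, 41.1]
ee_rot: [180.0, 0.0, 179.2]
force: [-1.0, -0.6, -0.2]
gripper_width: 77.2
gripper_force: 0.0
```

Request:
move_arm --motion '[[78, [0, 0, 0.6], [0, 0, 0]], [78, [0, 0, 1], [0, 0, 0]], [78, [0, 0, 1], [0, 0, 0]], [78, [0, 0, 1], [0, 0, 0]], [85, [0, 0, 1], [0, 0, 0]], [91, [0, 0, 0.1], [0, 0, 0]]]'

```text
time_s: 19.17
ee_pos: [437.9, -376.4, 163.7]
ee_rot: [-179.6, 0.4, 179.2]
force: [-0.8, -1.1, 1.0]
gripper_width: 88.5
gripper_force: 0.0
```

Run:
```python
from h import *
s=state(); print(s["ee_pos"].round(1),s["force"].round(1),s["ee_rot"].round(1))
f=grab_frame("top"); cv2.imwrite("t4.png",f)
for c in cartons(f): print(*c)
cv2.imwrite("pics/a4.png",cv2.resize(f[60:300,80:480],(800,480),interpolation=2))
```

```text
[ 437.9 -376.4  163.7] [-0.8 -1.1  1. ] [-179.6    0.4  179.2]
551.5 348.5 23.9 59.0 60.0
580.0 -200.2 5.3 63.0 60.0
581.8 237.3 -1.2 55.0 62.0
647.5 24.6 3.0 59.0 44.0
```

View pics/a4.png

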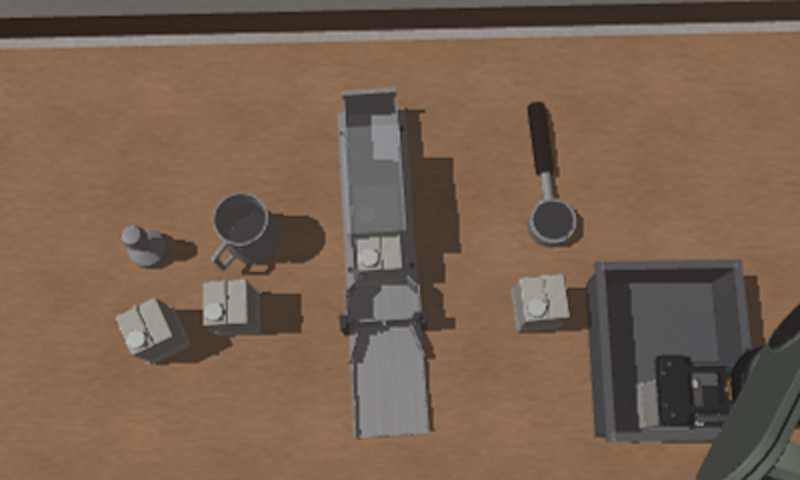

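Two cartons in the lane with the gate shut, F in the tub at its near end; A, B, E are unmoved. Now E.

Request:
move_arm --motion '[[91, [0.83, 1, 0], [0, 0, 0.23]], [91, [0.83, 1, 0], [0, 0, 0.23]], [91, [0.83, 1, 0], [0, 0, 0.23]], [91, [0.83, 1, 0], [0, 0, 0.23]], [91, [0.83, 1, 0], [0, 0, 0.23]], [91, [0.83, 1, 0], [0, 0, 0.23]], [91, [0.8, 0.95, 0], [0, 0, 0.23]], [91, [0, 0, -0.6], [0, 0, 0]], [91, [0, 0, -1], [0, 0, 0]], [91, [0, 0, -1], [0, 0, 0]], [91, [0, 0, -1], [0, 0, 0]], [91, [0, 0, -1], [0, 0, 0]], [91, [0, 0, -0.4], [0, 0, 0]], [85, [0, 0, 0], [0, 0, 0]], [50, [0, 0, 0], [0, 0, 0]], [50, [0, 0, 0], [0, 0, 0]], [50, [0, 0, 0], [0, 0, 0]], [50, [0, 0, 0], [0, 0, 0]]]'

```text
time_s: 20.72
ee_pos: [581.4, -201.5, 35.1]
ee_rot: [-179.9, 0.2, -174.4]
force: [-0.4, -1.3, 1.8]
gripper_width: 62.1
gripper_force: 19.9
```

Request:
move_arm --motion '[[50, [0, 0, 1], [0, 0, 0]], [50, [0, 0, 1], [0, 0, 0]], [50, [0, 0, 1], [0, 0, 0]], [50, [0, 0, 1], [0, 0, 0]], [50, [0, 0, 1], [0, 0, 0]], [50, [0, 0, 0], [0, 0, 0]], [50, [0, 0, 0], [0, 0, 0]], [50, [0, 0, 0], [0, 0, 0]]]'

```text
time_s: 21.38
ee_pos: [579.2, -200.4, 157.0]
ee_rot: [179.9, -0.1, -174.4]
force: [-0.8, 0.2, -3.6]
gripper_width: 62.3
gripper_force: 19.9
```

E is full.

Request:
move_arm --motion '[[50, [-0.46, 0.96, 0], [0, 0, -0.08]], [50, [-0.46, 0.96, 0], [0, 0, -0.08]], [50, [-0.46, 0.96, 0], [0, 0, -0.08]], [50, [-0.46, 0.96, 0], [0, 0, -0.08]], [50, [-0.46, 0.96, 0], [0, 0, -0.08]], [50, [-0.46, 0.96, 0], [0, 0, -0.08]], [50, [-0.46, 0.96, 0], [0, 0, -0.08]], [50, [-0.46, 0.96, 0], [0, 0, -0.08]], [50, [-0.49, 0.95, 0], [0, 0, -0.06]], [50, [0, 0, -0.8], [0, 0, 0]], [50, [0, 0, -1], [0, 0, 0]], [50, [0, 0, -1], [0, 0, 0]], [50, [0, 0, -1], [0, 0, 0]], [50, [0, 0, -0.7], [0, 0, 0]], [50, [0, 0, -0.38], [0, 0, 0]], [50, [0, 0, 0], [0, 0, 0]], [76, [0, 0, 0], [0, 0, 0]], [76, [0, 0, 0], [0, 0, 0]], [76, [0, 0, 0], [0, 0, 0]]]'

```text
time_s: 22.97
ee_pos: [476.3, 14.9, 36.6]
ee_rot: [180.0, 0.0, -177.2]
force: [1.0, -0.4, 0.9]
gripper_width: 75.6
gripper_force: 0.0
```

Request:
move_arm --motion '[[76, [0, 0, 0.8], [0, 0, 0]], [76, [0, 0, 1], [0, 0, 0]], [76, [0, 0, 1], [0, 0, 0]], [76, [0, 0, 0.3], [0, 0, 0]], [60, [-0.5, -0.02, 0], [0, 0, 0]], [20, [-1, -0.05, 0], [0, 0, 0]], [20, [-1, -0.05, 0], [0, 0, 0]], [20, [0, 0, -1], [0, 0, 0]], [20, [0, 0, -1], [0, 0, 0]], [20, [0, 0, -0.8], [0, 0, 0]], [20, [0, 0, -0.4], [0, 0, 0]], [20, [0, 0, 0], [0, 0, 0]]]'

```text
time_s: 23.97
ee_pos: [411.4, 11.9, 31.9]
ee_rot: [180.0, -0.3, -177.2]
force: [-0.2, -0.2, 0.3]
gripper_width: 25.2
gripper_force: 0.0
```

Request:
move_arm --motion '[[20, [0.5, 0.03, 0], [0, 0, 0]], [20, [0.5, 0.03, 0], [0, 0, 0]], [20, [0.6, 0.03, 0], [0, 0, 0]], [20, [0.6, 0.03, 0], [0, 0, 0]], [20, [0.6, 0.03, 0], [0, 0, 0]], [20, [0.6, 0.03, 0], [0, 0, 0]], [20, [0.6, 0.03, 0], [0, 0, 0]], [20, [0.6, 0.03, 0], [0, 0, 0]], [20, [0.6, 0.03, 0], [0, 0, 0]], [20, [0.6, 0.03, 0], [0, 0, 0]], [20, [0.6, 0.03, 0], [0, 0, 0]], [20, [0.6, 0.03, 0], [0, 0, 0]], [20, [0.5, 0.03, 0], [0, 0, 0]], [20, [0.3, 0, 0], [0, 0, 0]], [20, [0, 0, 0], [0, 0, 0]], [20, [0, 0, 0], [0, 0, 0]]]'

```text
time_s: 25.3
ee_pos: [607.8, 21.6, 33.9]
ee_rot: [180.0, -0.1, -177.2]
force: [-2.8, 0.7, -0.3]
gripper_width: 20.2
gripper_force: 2.2
```

Request:
move_arm --motion '[[20, [-0.05, 0, 0.7], [0, 0, 0]], [20, [0, 0, 1], [0, 0, 0]], [20, [0, 0, 1], [0, 0, 0]], [50, [-0.3, 0, 1], [0, 0, 0]], [91, [-1, 0, 1], [0, 0, 0]], [91, [-1, 0, 0.3], [0, 0, 0]], [91, [-1, 0, 0], [0, 0, 0]], [91, [-1, 0, 0], [0, 0, 0]], [91, [0, 0, 0], [0, 0, 0]]]'

```text
time_s: 26.05
ee_pos: [495.2, 21.6, 159.8]
ee_rot: [180.0, -0.1, -177.2]
force: [-0.1, -0.2, -0.3]
gripper_width: 57.1
gripper_force: 0.0
```

Run:
```python
from h import *
s=state(); print(s["ee_pos"].round(1),s["force"].round(1),s["ee_rot"].round(1))
f=grab_frame("top"); cv2.imwrite("t5.png",f)
for c in cartons(f): print(*c)
```

```text
[495.2  21.6 159.8] [-0.1 -0.2 -0.3] [ 1.800e+02 -1.000e-01 -1.772e+02]
433.4 -377.6 -1.1 53.0 58.0
442.2 17.9 -1.1 83.0 67.0
551.4 348.3 24.7 59.0 60.0
581.8 237.3 -1.2 55.0 62.0
```

Request:
move_arm --motion '[[91, [0.37, 0.96, 0], [0, 0, 0]], [91, [0.37, 0.96, 0], [0, 0, 0]], [91, [0.37, 0.96, 0], [0, 0, 0]], [91, [0.37, 0.96, 0], [0, 0, 0]], [91, [0.37, 0.96, 0], [0, 0, 0]], [91, [0.37, 0.96, 0], [0, 0, 0]], [91, [0.36, 0.96, 0], [0, 0, 0]], [91, [0.36, 0.96, 0], [0, 0, 0]], [91, [0.36, 0.94, 0], [0, 0, 0]], [91, [0, 0, -0.6], [0, 0, -0.1]], [91, [0, 0, -1], [0, 0, -0.1]], [91, [0, 0, -1], [0, 0, 0]], [91, [0, 0, -1], [0, 0, 0]], [91, [0, 0, -1], [0, 0, 0]], [91, [0, 0, -0.4], [0, 0, 0]], [85, [0, 0, 0], [0, 0, 0]], [50, [0, 0, 0], [0, 0, 0]], [50, [0, 0, 0], [0, 0, 0]], [50, [0, 0, 0], [0, 0, 0]], [50, [0, 0, 0], [0, 0, 0]]]'

```text
time_s: 27.77
ee_pos: [583.4, 237.4, 35.7]
ee_rot: [179.9, 0.2, -178.0]
force: [0.2, 0.6, 1.0]
gripper_width: 61.8
gripper_force: 20.0
```

Request:
move_arm --motion '[[50, [0, 0, 1], [0, 0, 0]], [50, [0, 0, 1], [0, 0, 0]], [50, [0, 0, 1], [0, 0, 0]], [50, [0, 0, 1], [0, 0, 0]], [50, [0, 0, 1], [0, 0, 0]], [50, [0, 0, 0], [0, 0, 0]], [50, [0, 0, 0], [0, 0, 0]], [50, [0, 0, 0], [0, 0, 0]]]'

```text
time_s: 28.43
ee_pos: [581.2, 236.7, 157.5]
ee_rot: [-180.0, -0.1, -178.0]
force: [-0.5, 0.3, -3.5]
gripper_width: 62.0
gripper_force: 20.0
```

B is full, the fourth.

Request:
move_arm --motion '[[50, [-0.47, -0.98, 0], [0, 0, 0.02]], [50, [-0.47, -0.98, 0], [0, 0, 0.02]], [50, [-0.47, -0.98, 0], [0, 0, 0.02]], [50, [-0.47, -0.98, 0], [0, 0, 0.02]], [50, [-0.47, -0.98, 0], [0, 0, 0.02]], [50, [-0.47, -0.98, 0], [0, 0, 0.02]], [50, [-0.47, -0.98, 0], [0, 0, 0.02]], [50, [-0.47, -1, 0], [0, 0, 0.02]], [50, [-0.47, -1, 0], [0, 0, 0.02]], [50, [0, 0, -0.8], [0, 0, 0]], [50, [0, 0, -1], [0, 0, 0]], [50, [0, 0, -1], [0, 0, 0]], [50, [0, 0, -1], [0, 0, 0]], [50, [0, 0, -0.7], [0, 0, 0]], [50, [0, 0, -0.38], [0, 0, 0]], [50, [0, 0, 0], [0, 0, 0]], [76, [0, 0, 0], [0, 0, 0]], [76, [0, 0, 0], [0, 0, 0]], [76, [0, 0, 0], [0, 0, 0]]]'

```text
time_s: 30.02
ee_pos: [476.8, 15.7, 37.2]
ee_rot: [180.0, 0.0, -177.3]
force: [0.2, -0.3, -0.7]
gripper_width: 75.5
gripper_force: 0.0
```

Request:
move_arm --motion '[[76, [0, 0, 0.8], [0, 0, 0]], [76, [0, 0, 1], [0, 0, 0]], [76, [0, 0, 1], [0, 0, 0]], [76, [0, 0, 0.3], [0, 0, 0]], [60, [-0.5, -0.02, 0], [0, 0, 0]], [20, [-1, -0.05, 0], [0, 0, 0]], [20, [-1, -0.05, 0], [0, 0, 0]], [20, [0, 0, -1], [0, 0, 0]], [20, [0, 0, -1], [0, 0, 0]], [20, [0, 0, -0.8], [0, 0, 0]], [20, [0, 0, -0.4], [0, 0, 0]], [20, [0, 0, 0], [0, 0, 0]]]'

```text
time_s: 31.02
ee_pos: [411.9, 12.6, 32.4]
ee_rot: [180.0, -0.3, -177.3]
force: [0.4, -0.1, -1.0]
gripper_width: 25.4
gripper_force: 0.0
```

Request:
move_arm --motion '[[20, [0.5, 0.03, 0], [0, 0, 0]], [20, [0.5, 0.03, 0], [0, 0, 0]], [20, [0.6, 0.03, 0], [0, 0, 0]], [20, [0.6, 0.03, 0], [0, 0, 0]], [20, [0.6, 0.03, 0], [0, 0, 0]], [20, [0.6, 0.03, 0], [0, 0, 0]], [20, [0.6, 0.03, 0], [0, 0, 0]], [20, [0.6, 0.03, 0], [0, 0, 0]], [20, [0.6, 0.03, 0], [0, 0, 0]], [20, [0.6, 0.03, 0], [0, 0, 0]], [20, [0.6, 0.03, 0], [0, 0, 0]], [20, [0.6, 0.03, 0], [0, 0, 0]], [20, [0.5, 0.03, 0], [0, 0, 0]], [20, [0.3, 0, 0], [0, 0, 0]], [20, [0, 0, 0], [0, 0, 0]], [20, [0, 0, 0], [0, 0, 0]]]'

```text
time_s: 32.35
ee_pos: [607.9, 22.4, 34.1]
ee_rot: [180.0, -0.1, -177.3]
force: [-2.0, 0.4, -3.4]
gripper_width: 20.0
gripper_force: 2.0
```

Request:
move_arm --motion '[[20, [-0.05, 0, 0.7], [0, 0, 0]], [20, [0, 0, 1], [0, 0, 0]], [20, [0, 0, 1], [0, 0, 0]], [50, [-0.3, 0, 1], [0, 0, 0]], [91, [-1, 0, 1], [0, 0, 0]], [91, [-1, 0, 0.3], [0, 0, 0]], [91, [-1, 0, 0], [0, 0, 0]], [91, [-1, 0, 0], [0, 0, 0]], [91, [0, 0, 0], [0, 0, 0]]]'

```text
time_s: 33.1
ee_pos: [496.0, 22.4, 160.5]
ee_rot: [180.0, -0.0, -177.3]
force: [-1.2, 0.3, -0.3]
gripper_width: 57.2
gripper_force: 0.0
```

Run:
```python
from h import *
s=state(); print(s["ee_pos"].round(1),s["force"].round(1),s["ee_rot"].round(1))
f=grab_frame("top"); cv2.imwrite("t6.png",f)
for c in cartons(f): print(*c)
```

```text
[496.   22.4 160.5] [-1.2  0.3 -0.3] [ 180.    -0.  -177.3]
433.4 -377.6 -1.1 53.0 58.0
442.2 17.9 -1.1 83.0 67.0
551.4 348.3 24.4 59.0 60.0
759.5 40.5 -1.3 81.0 222.0
```

Request:
move_arm --motion '[[91, [0.16, 1, 0], [0, 0, 0.43]], [91, [0.16, 1, 0], [0, 0, 0.43]], [91, [0.16, 1, 0], [0, 0, 0.43]], [91, [0.16, 1, 0], [0, 0, 0.43]], [91, [0.16, 1, 0], [0, 0, 0.43]], [91, [0.16, 1, 0], [0, 0, 0.43]], [91, [0.16, 1, 0], [0, 0, 0.43]], [91, [0.16, 1, 0], [0, 0, 0.43]], [91, [0.16, 1, 0], [0, 0, 0.43]], [91, [0.15, 1, 0], [0, 0, 0.43]], [91, [0.15, 1, 0], [0, 0, 0.43]], [91, [0.15, 1, 0], [0, 0, 0.43]], [91, [0.15, 1, 0], [0, 0, 0.43]], [91, [0, 0, 0], [0, 0, 0]]]'

```text
time_s: 34.32
ee_pos: [553.1, 352.7, 159.5]
ee_rot: [179.9, 0.3, -154.7]
force: [-0.1, -0.6, -0.0]
gripper_width: 90.8
gripper_force: 0.0
```

Request:
move_arm --motion '[[91, [0, 0, -0.6], [0, 0, 0]], [91, [0, 0, -1], [0, 0, 0]], [91, [0, 0, -1], [0, 0, 0]], [91, [0, 0, -1], [0, 0, 0]], [91, [0, 0, -1], [0, 0, 0]], [91, [0, 0, -0.4], [0, 0, 0]], [85, [0, 0, 0], [0, 0, 0]], [50, [0, 0, 0], [0, 0, 0]], [50, [0, 0, 0], [0, 0, 0]], [50, [0, 0, 0], [0, 0, 0]], [50, [0, 0, 0], [0, 0, 0]], [50, [0, 0, 1], [0, 0, 0]], [50, [0, 0, 1], [0, 0, 0]], [50, [0, 0, 1], [0, 0, 0]], [50, [0, 0, 1], [0, 0, 0]], [50, [0, 0, 1], [0, 0, 0]], [50, [0, 0, 0], [0, 0, 0]], [50, [0, 0, 0], [0, 0, 0]], [50, [0, 0, 0], [0, 0, 0]]]'

```text
time_s: 35.9
ee_pos: [550.8, 347.1, 159.1]
ee_rot: [-180.0, -0.0, -154.9]
force: [-0.6, -0.7, -1.0]
gripper_width: 62.0
gripper_force: 20.0
```

Run:
```python
from h import *
s=state(); print(s["ee_pos"].round(1),s["force"].round(1),s["ee_rot"].round(1),s["gripper_width"])
f=grab_frame("top"); g=grab_frame("scene"); cv2.imwrite("t7.png",f)
f=cv2.resize(f[100:300,225:330],None,fx=2.9,fy=2.9,interpolation=2); g=cv2.resize(g[170:370,255:425],None,fx=2.9,fy=2.9,interpolation=2)
cv2.imwrite("pics/a7.png",np.hstack([f,g]))
```

```text
[550.8 347.1 159.1] [-0.6 -0.7 -1. ] [-180.    -0.  -154.9] 61.96441038358246
```

View pics/a7.png

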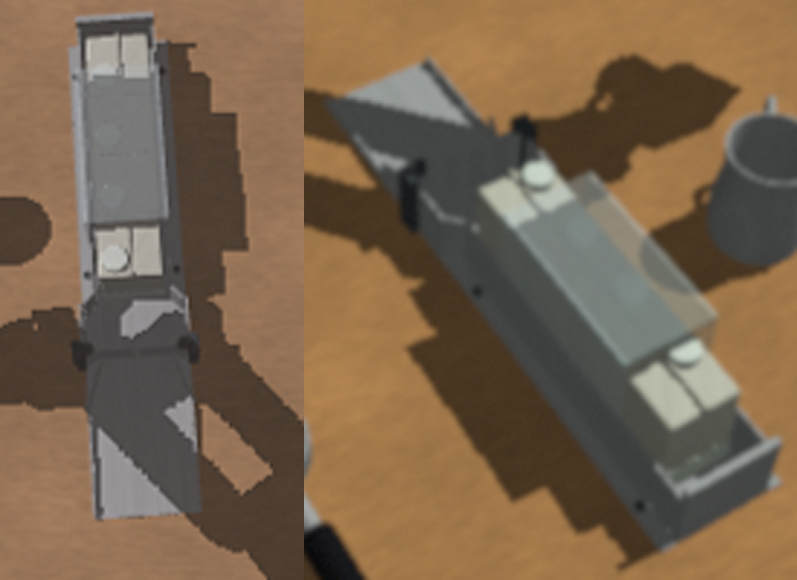

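Four full cartons stand upright in the lane, and the gate line at (135,350) is shut. A feels light; re-weighing on the way to the tub.

Request:
move_arm --motion '[[50, [0, -1, 0.1], [0, 0, -0.42]], [50, [0, -1, 0], [0, 0, -0.42]], [50, [0, -1, 0], [0, 0, -0.42]], [50, [0, -1, 0], [0, 0, -0.42]], [50, [0, -1, 0], [0, 0, -0.42]], [50, [0, -1, 0], [0, 0, -0.42]], [50, [0, -1, 0], [0, 0, -0.42]], [50, [0, -1, 0], [0, 0, -0.42]], [50, [0, -1, 0], [0, 0, -0.42]], [50, [0, -1, 0], [0, 0, -0.42]], [50, [0, -1, 0], [0, 0, -0.42]], [50, [0, -1, 0], [0, 0, -0.42]], [50, [0, -1, 0], [0, 0, -0.42]], [50, [0, -1, 0], [0, 0, -0.42]], [50, [0, -1, 0], [0, 0, -0.32]], [50, [0, -1, 0], [0, 0, 0]], [50, [0, -1, 0], [0, 0, 0]], [50, [0, -1, 0], [0, 0, 0]], [50, [0, -1, 0], [0, 0, 0]], [50, [0, -1, 0], [0, 0, 0]]]'

```text
time_s: 37.67
ee_pos: [550.4, -153.6, 160.5]
ee_rot: [179.9, -0.1, -179.7]
force: [0.7, -0.7, -0.1]
gripper_width: 62.2
gripper_force: 20.0
```

Request:
move_arm --motion '[[50, [-0.02, -1, 0], [0, 0, 0]], [50, [-0.03, -1, 0], [0, 0, 0]], [50, [-0.03, -1, 0], [0, 0, 0]], [50, [-0.03, -1, 0], [0, 0, 0]], [50, [-0.03, -1, 0], [0, 0, 0]], [50, [-0.03, -1, 0], [0, 0, 0]], [50, [-0.03, -1, 0], [0, 0, 0]], [50, [-0.03, -1, 0], [0, 0, 0]], [50, [0, -0.9, 0], [0, 0, 0]], [50, [0, 0, 0], [0, 0, 0]], [50, [0, 0, 0], [0, 0, 0]], [50, [0, 0, 0], [0, 0, 0]]]'

```text
time_s: 38.67
ee_pos: [545.0, -374.3, 160.7]
ee_rot: [179.9, -0.1, -179.7]
force: [-0.5, 0.9, -0.3]
gripper_width: 62.0
gripper_force: 20.0
```

A is empty; lowering it into the tub.

Request:
move_arm --motion '[[50, [0, 0, -0.8], [0, 0, 0]], [50, [0, 0, -1], [0, 0, 0]], [50, [0, 0, -1], [0, 0, 0]], [50, [0, 0, -1], [0, 0, 0]], [50, [0, 0, -0.7], [0, 0, 0]], [50, [0, 0, -0.3], [0, 0, 0]], [50, [0, 0, 0], [0, 0, 0]], [78, [0, 0, 0], [0, 0, 0]], [78, [0, 0, 0], [0, 0, 0]], [78, [0, 0, 0], [0, 0, 0]], [78, [0, 0, 0.6], [0, 0, 0]], [78, [0, 0, 1], [0, 0, 0]], [78, [0, 0, 1], [0, 0, 0]], [78, [0, 0, 1], [0, 0, 0]], [78, [0, 0, 1], [0, 0, 0]], [78, [0, 0, 1], [0, 0, 0]], [78, [-1, 1, 0], [0, 0, 0]], [78, [-1, 1, 0], [0, 0, 0]], [78, [-1, 1, 0], [0, 0, 0]], [78, [-1, 1, 0], [0, 0, 0]]]'

```text
time_s: 40.33
ee_pos: [444.4, -274.1, 182.6]
ee_rot: [-180.0, 0.1, -179.7]
force: [0.2, -0.4, 1.4]
gripper_width: 77.7
gripper_force: 0.0
```

Request:
move_arm --motion '[[78, [-0.5, 1, 0], [0, 0, 0]], [78, [0, 1, 0], [0, 0, 0]], [78, [0, 1, 0], [0, 0, 0]], [78, [0, 0, 0], [0, 0, 0]], [78, [0, 0, 0], [0, 0, 0]], [78, [0, 0, 0], [0, 0, 0]], [78, [0, 0, 0], [0, 0, 0]], [78, [0, 0, 0], [0, 0, 0]]]'

```text
time_s: 41.0
ee_pos: [433.3, -200.9, 182.0]
ee_rot: [-180.0, 0.0, -179.8]
force: [0.5, 0.0, -0.8]
gripper_width: 78.0
gripper_force: 0.0
```

Run:
```python
from h import *
s=state(); print(s["ee_pos"].round(1),s["force"].round(1),s["gripper_width"])
f=grab_frame("top"); cv2.imwrite("pics/a8.png",cv2.resize(f[60:300,80:480],(800,480),interpolation=2))
for c in cartons(f): print(*c)
```

```text
[ 433.3 -200.9  182. ] [ 0.5  0.  -0.8] 77.98571015424686
549.9 -373.1 -1.2 63.0 50.0
647.0 24.8 -1.2 61.0 43.0
773.9 40.4 -1.3 81.0 193.0
```

View pics/a8.png

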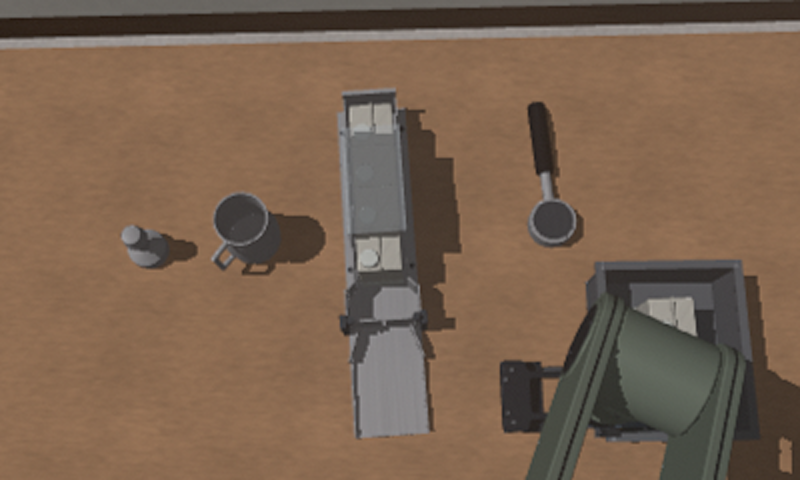

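Four cartons stand in the lane behind the shut gate, A is in the tub at (670,320), and F was confirmed in the tub earlier. The bystanders are unmoved and the gripper is free.

```bash
python3 -c "
from workcell import *
print(job_done())"
```

```text
the job is handed in; nothing more can be done
None
```

I handed the job in at about 41 s with four full cartons upright in the lane behind the shut gate and both empty ones in the waste tub. The jug, portafilter and tamper are where they were; the hand-in returned no verdict.

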